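Back the slot-shutter winder down to its stop

TASK

The shutter of the sorting slot under the tin funnel is wound open and held there by the pawl. Take the pawl lever by its black ball, lift it clear of the saw teeth, swing it clockwise (seen from above) to turn the wheel back until you feel it run onto the sprung stop hidden in the housing, and press it gently but positively home for about half a second without forcing stop or teeth. Then let the pawl down onto the teeth so the wheel stays resting against the stop, let go, and leave the valve, hex key and grounding lug where they are.

Things in the scene. Friction and masses are not known exactly. Their poses are not given: they have to be found in the camera images.
- winder: Fixed shutter winder: steel plate 200 x 460 x 8 mm with a round grey housing (176 mm wide, top at 44 mm) and a wheel on it. Origin: on the wheel's upright axis at desk level; z up. Along its -y, 200 mm away, the tin funnel with brass rim (100 mm wide, top at 108 mm) over the slot; along +y, 155 mm away, four white ceramic standoffs (tops at 45 mm).
- ring: 24 fixed steel saw teeth facing up on the housing's rim, 66 to 88 mm from the wheel axis, 6 mm high (44 to 50 mm above the desk), 15 degrees apart. Origin as the winder's. They let the wheel turn counter-clockwise; clockwise (backward) only with the pawl lifted.
- wheel (a joint): Wheel angle, rad, counter-clockwise positive from above; at 0 the pawl lever points along the winder's +x. A spring load of 0.32 to 0.39 N m always pulls it backward (about 3 N at the ball); friction 0.03 N m, damping 0.15 N m s. Starts between 0.2 and 0.7. It meets the hidden stop somewhere from -0.1 to -0.7, which cannot be seen or measured, only felt.
- pawl (a joint): Lift angle of the pawl lever, rad: 0 fully down, 0.3 fully up. Its level hinge is 12 mm out from the wheel axis, 68 mm above the desk; a spring presses it down (3 to 5 N at the ball). Below 0.10 it is down on the saw teeth (it may rest on a tooth's slope); above 0.11 (ball up 11 mm) it is clear; 0.2 (ball up 19 mm) gives safe room.
- pawl_knob (a point): Centre of the black ball, 26 mm wide, on the outer end of the steel pawl lever (bar 10 mm wide, 8 mm high, radial): 110 mm from the wheel axis, 70 mm above the desk when down. It stands wholly outside the housing, only the low plate or desk beneath, so fingers can pass down on both sides of the lever. Carry it along the circle about the winder's axis to turn the wheel.
- pawl_tooth: Steel tooth under the pawl lever, 6 x 10 mm, 77 mm from the wheel axis; origin at the lever's middle height, its tip 23 mm below. More than 40 N on the saw teeth damages them.
- lug: Steel pin under the wheel, in the housing, 60 mm from the axis opposite the lever; origin at its top. It runs onto the sprung stop: 4 N per mm at the lug, or 1.2 N per mm at the ball. Home takes over 12 N at the lug (hand pushing some 4 N at the ball); over 30 N (some 13 N at the ball) forces the stop; aim for 7 to 9 N at the ball. At rest the load keeps 4 to 6 N on it.
- valve: Bystander: upright amber glass valve envelope on a black base, 42 mm wide, 86 mm tall; origin under its centre.
- hex_key: Bystander: L-shaped steel hex key lying flat, 90 x 35 x 6 mm; origin under the middle of its long leg.
- ground_lug: Bystander: copper grounding lug lying flat, 60 x 22 x 14 mm; origin underneath.

How it is judged:
By the outcome, as a careful person would: the job done as asked, in the order asked, and still so for the second after the job is handed in, with the robot touching nothing.
It also fails if it takes over 56 s, if anything falls off the work surface, if the arm or the gripper's body presses on something with over 40 N, if the wrist force passes 120 N, or if a joint passes its speed limit or range.

ROBOT

A 6-joint arm with a two-finger parallel gripper is mounted at the origin on the work surface. World frame = base frame: x ahead of the robot, y to its left, z up, the work surface at z = 0. Lengths are in m, angles in degrees, forces in N, time in s.
With the tool pointing down it reaches from about 0.375 to 0.9 m from the base axis. Payload 3.1 kg.
Tool frame: the origin (TCP) lies at the centre of the arm's flange, where the gripper is bolted on; the fingertips stand 173 mm ahead of it and the grasp point (between the pads) lies 155 mm ahead of it (robot.nose_length is the distance from the TCP to the fingertips, in m); z points along the fingers, y is the line along which they close (so a half turn about z gives the same grasp; the last joint's range is limited). The gripper opens to 85 mm and grips with 20 to 120 N. Pads are 22 mm wide; open, the fingers measure 114 mm over their backs; the gripper's body (76 mm by 85 mm) begins 54 mm behind the grasp point. The pads swing forward as they close: fully open they stand 13 mm farther back than shut.
Start: joints at [63.57, 30.224, 82.088, -0, 67.689, -10.227], TCP at [0.174, 0.6, 0.405] pointing down, gripper open.
Joint ranges: [-176.69, 176.69], [-43.24, 126.21], [12.49, 139.97], [-82, 262], [0, 151.66], [-163.58, 163.58]. Speed limits (degrees/s): [159.86, 159.86, 180, 180, 180, 180].

INTERFACE

Orientations are given as [roll, pitch, yaw] about the fixed x, y, z axes, in that order (R = Rz(yaw) Ry(pitch) Rx(roll)).
In Python, from plant import robot gives the robot as it stands.
- The arm moves only by the shell command python3 -m inch 'ROWS' [FORCE]. ROWS is JSON, a list of rows, each a list of 5 numbers: the closure in counts, from 0 (fully open) to 255 (shut), then the shift along the tool's x, y, z in m, then the turn about the tool's z in rad. In form: [[grip, tx, ty, tz, turn], ...]. A call has exactly 10 rows; each row shifts and turns the commanded pose from where the row before left it, along the tool's axes as they then stand; what a row does not reach is not made up. A row lasts 1/8 s, in which the tool goes at most 62.5 mm and 10.7 degrees, less where a joint would pass 70% of its speed; a pose out of reach is approached as far as the arm can. A call is refused whole if a number of a shift passes 0.0625 or a number of a turn 0.188, either way. A call with a gripper value outside its range is refused whole. The fingers move at their own pace and stop on an object; FORCE is the grip in N (left out, the last holds). Time passes only in rows, so rows that do not move let the fingers close, or fill a call up. It gives the time, the measured TCP pose, the force, the opening and the grip force at its end, in the units of the state.
- robot.read_state(): the state, without advancing time (a new reading comes with each control period).
- robot.get_image(name): name is "scene" or "top" or "wrist"; returns the picture (420x560x3 uint8, blue, green, red); there is no depth.
- robot.camera_params(name): a dict with "fx", "fy", "cx", "cy" (pixels), "distortion" ([k1, k2, p1, p2, k3] as OpenCV has them; the pictures are not rectified), "pose" (4x4, takes a point from camera to world coordinates). Camera axes: x right, y down, z forward; pixel columns grow to the right and rows downward; lengths in m; the calibration is good to about 2 mm. A picture is of the moment at which its call begins: read the wrist's pose just before it. camera_params takes no time and is no camera call; for the wrist camera it gives the pose at the moment of the call.
- robot.close_job(): hands the job in; it is judged then, once.
Trained networks look in the newest picture that a camera, given by its name, has taken for a name from the list of things; names that differ only in an ending like _2 or _b are one class to them, and where a whole thing is asked for, a point or a joint stands for the part that bears it (a point fixed in the world has none). Each returns a list of dicts, best first, with "conf" (0 to 1); they miss things now and then, are a little off and sometimes report something else, mostly with a low value. They report only what shows in the picture. A call takes as long as a camera call.
- robot.regions_of(camera, name): "pixels" (420x560 bool, what is visible of it) and "point" ([row, column] in pixels, amid what is visible of it).
- robot.mark_of(camera, name): "point" ([row, column] in pixels: a listed point, or the origin of a listed thing).
The state is a dict: "t": time; "joint_positions": joint angles; "joint_velocities": joint speeds; "joint_torque": joint torques, N m; "position": TCP position; "ee_rot": TCP orientation; "force": force on the tool from outside, world axes, zero at the start; "ft_torque": the same for the moment, N m; "gripper_width": finger opening in m; "grasp_force": force on a finger pad.
Only numpy, scipy, OpenCV 4.12 (cv2) and the standard library are available. Lean on these libraries where they do the work, as an engineer would, in place of code of your own. Each camera call takes 0.05 s, during which the arm holds its last target. There are 200 camera calls.

## Working session

There is one attempt and no reset: what is moved stays moved. The work goes in short steps, Python scripts to look and compute and a shell command to move; the robot and the scene stay as the last step left them, time stands still between calls to the robot, and variables do not carry over. Pictures are saved under pics/ and viewed, at most 10 in all, crops included, and the job is handed in when it is done.

```bash
mkdir -p pics; ls; cat > h.py <<'E'
import numpy as np, cv2
from plant import robot
def ray(cam,pt,z):
    p=robot.camera_params(cam); K=np.array([[p['fx'],0,p['cx']],[0,p['fy'],p['cy']],[0,0,1]])
    u=cv2.undistortPoints(np.array([[[pt[1],pt[0]]]],float),K,np.array(p['distortion']))[0,0]
    T=np.array(p['pose']); d=T[:3,:3]@[u[0],u[1],1]; o=T[:3,3]
    return o+d*(z-o[2])/d[2]
E
python3 - <<'E'
from h import *
s=robot.read_state(); print({k:np.round(s[k],3) for k in s})
for c in ('top','scene'):
    im=robot.get_image(c); cv2.imwrite(f'pics/{c}0.png',im)
    for n,z in (('winder',0),('ring',0),('pawl_knob',.07),('pawl_tooth',.07),('valve',0),('hex_key',0),('ground_lug',0)):
        for r in robot.mark_of(c,n)[:2]: print(c,n,round(r['conf'],2),np.round(r['point'],1),np.round(ray(c,r['point'],z),3))
E
```

```text
pics
{'t': np.float64(0.0), 'joint_positions': array([ 6.3569e+01,  3.0280e+01,  8.2158e+01, -1.0000e-03,  6.7688e+01,
       -1.0227e+01]), 'joint_velocities': array([ 0.022, -0.085, -0.078, -0.096,  0.091, -0.084]), 'joint_torque': array([-1.0000e-03, -4.4236e+01, -1.7802e+01, -0.0000e+00,  8.0000e-03,
        0.0000e+00]), 'position': array([0.174, 0.6  , 0.404]), 'ee_rot': array([-1.79876e+02, -2.20000e-02,  1.63796e+02]), 'force': array([ 0.075, -0.035, -0.145]), 'ft_torque': array([-0.013, -0.005,  0.037]), 'grasp_force': np.float64(0.0), 'gripper_width': np.float64(0.085)}
top winder 0.56 [249.9 288.4] [0.523 0.105 0.   ]
top pawl_knob 0.62 [178.3 280.6] [0.642 0.118 0.07 ]
top valve 0.85 [322.7 214.9] [0.395 0.24  0.   ]
top hex_key 0.63 [166.4 364.5] [ 0.679 -0.042  0.   ]
top hex_key 0.36 [249.5 290. ] [0.524 0.103 0.   ]
top ground_lug 0.81 [145.4 229. ] [0.725 0.214 0.   ]
scene winder 0.94 [220.9 269.7] [0.535 0.102 0.   ]
scene ring 0.76 [218.6 272. ] [0.531 0.11  0.   ]
scene pawl_knob 0.71 [236.2 294.8] [0.636 0.12  0.07 ]
scene valve 0.89 [157.8 298.1] [0.385 0.245 0.   ]
scene hex_key 0.59 [295.9 237.4] [ 0.685 -0.036  0.   ]
scene ground_lug 0.48 [270.3 351.3] [0.728 0.217 0.   ]
```

View pics/top0.png

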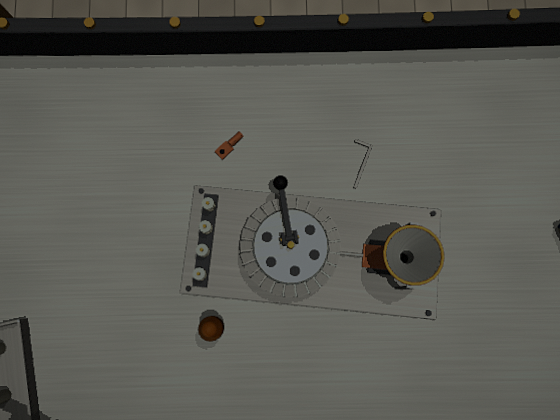

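View pics/scene0.png

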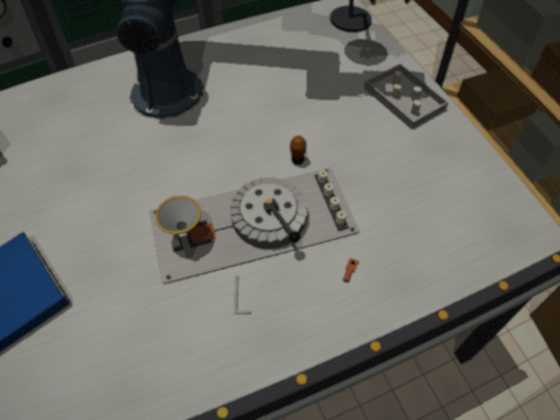

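Top view: hub at about (244,291), ball at (182,280), plate rotated about -5°, and the lever at about 10° in world, i.e. wheel ≈ 0.27. The scene view agrees. The bystanders are clear of the path, so I'm moving above the ball.

```bash
python3 -m inch '[[0,-0.0465,-0.0265,0,0],[0,-0.0465,-0.0265,0,0],[0,-0.0465,-0.0265,0,0],[0,-0.0465,-0.0265,0,0],[0,-0.0465,-0.0265,0,0],[0,-0.0465,-0.0265,0,0],[0,-0.0465,-0.0265,0,0],[0,-0.0465,-0.0265,0,0],[0,-0.0465,-0.0265,0,0],[0,-0.0465,-0.0265,0,0]]' 30
python3 -m inch '[[0,-0.039,-0.022,0,0],[0,-0.039,-0.022,0,0],[0,-0.038,-0.022,0,0],[0,0,0,0.02,-0.152],[0,0,0,0.02,-0.152],[0,0,0,0.02,-0.152],[0,0,0,0,0],[0,0,0,0,0],[0,0,0,0,0],[0,0,0,0,0]]'
python3 - <<'E'
from h import *
s=robot.read_state(); print({k:np.round(s[k],3) for k in ('t','position','ee_rot','force','joint_positions')})
for c in ('wrist','top'):
    im=robot.get_image(c); cv2.imwrite(f'pics/{c}1.png',im)
    for n,z in (('winder',0),('ring',0),('wheel',.05),('pawl_knob',.07),('pawl_tooth',.07)):
        for r in robot.mark_of(c,n)[:2]: print(c,n,round(r['conf'],2),np.round(r['point'],1),np.round(ray(c,r['point'],z),4))
print(ray('top',(244,291),.075))
E
```

```text
t: 2.05
position: [0.5481, 0.2145, 0.4049]
ee_rot: [180.0, 0.0, 163.8]
force: [0.2, -0.2, 0.3]
gripper_width: 0.0855
grasp_force: 0.0
t: 3.3
position: [0.6401, 0.1203, 0.3456]
ee_rot: [-180.0, 0.1, -170.1]
force: [-0.6, 0.0, 0.4]
gripper_width: 0.0855
grasp_force: 0.0
{'t': np.float64(3.3), 'position': array([0.64 , 0.12 , 0.346]), 'ee_rot': array([-1.79985e+02,  9.40000e-02, -1.70105e+02]), 'force': array([-0.603,  0.03 ,  0.374]), 'joint_positions': array([  0.827,  36.01 ,  81.262,   0.   ,  62.632, -99.068])}
wrist winder 0.71 [ 83.8 284.1] [0.5261 0.1042 0.    ]
wrist winder 0.44 [205.6 279. ] [0.6524 0.1209 0.    ]Traceback (most recent call last):
  File "<stdin>", line 6, in <module>
ValueError: it knows: ground_lug, hex_key, lug, pawl_knob, pawl_tooth, ring, valve, winder
```

```bash
python3 - <<'E'
from h import *
c='wrist'
im=robot.get_image(c); cv2.imwrite(f'pics/wrist1.png',im)
for n,z in (('winder',0),('ring',0),('pawl_knob',.07),('pawl_tooth',.07)):
    for r in robot.mark_of(c,n)[:2]: print(c,n,round(r['conf'],2),np.round(r['point'],1),np.round(ray(c,r['point'],z),4))
for r in robot.regions_of(c,'pawl_knob')[:1]:
    print(r['conf'],r['point'],ray(c,r['point'],.07))
print(ray('top',(244,291),.075))
E
```

```text
wrist winder 0.67 [ 85.2 284.3] [0.5271 0.1046 0.    ]
wrist winder 0.59 [204.6 137.3] [ 0.6785 -0.0375  0.    ]
wrist pawl_knob 0.86 [206.1 278. ] [0.6342 0.1174 0.07  ]
0.84 [157.1, 280.4] [0.592177  0.1121961 0.07     ]
[0.5261454  0.10202639 0.075     ]
```

View pics/wrist1.png

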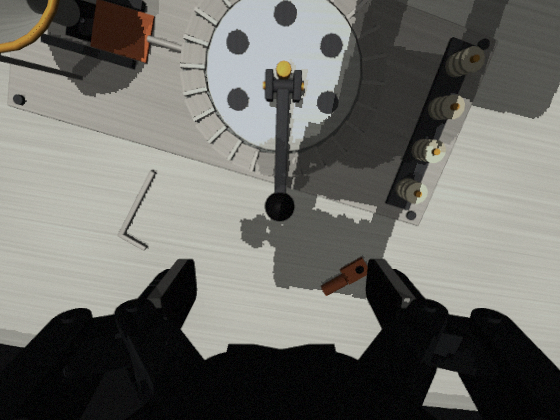

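The wrist view shows the ball at (206,279), the hub at (69,285) and the lever about 2.4° off the tool x-axis. This puts the ball at (0.635, 0.118) and the axis at (0.526, 0.104). Next I'll descend over the ball and close.

```bash
python3 -m inch '[[0,0.0053,-0.0014,0,0.04],[0,0,0,0.02,0],[0,0,0,0.02,0],[0,0,0,0.02,0],[0,0,0,0.02,0],[0,0,0,0.02,0],[0,0,0,0.0235,0],[0,0,0,0,0],[0,0,0,0,0],[0,0,0,0,0]]' 30
python3 - <<'E'
from h import *
print(np.round(robot.read_state()['force'],2))
im=robot.get_image('wrist'); cv2.imwrite('pics/wrist2.png',im)
for r in robot.mark_of('wrist','pawl_knob')[:1]: print(round(r['conf'],2),np.round(r['point'],1),np.round(ray('wrist',r['point'],.07),4))
E
```

```text
t: 5.0
position: [0.6354, 0.1179, 0.2224]
ee_rot: [-180.0, 0.1, -172.4]
force: [0.4, -0.0, -0.2]
gripper_width: 0.0851
grasp_force: 0.0
[ 0.38 -0.01 -0.22]
0.58 [283.6 281.6] [0.6345 0.119  0.07  ]
```

View pics/wrist2.png

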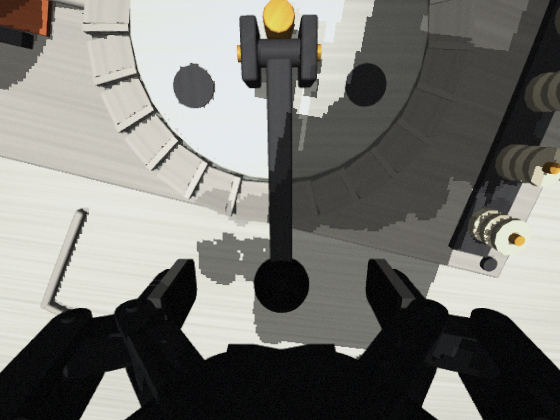

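The ball at (284,282) sits centred between the pads, so I'm closing.

```bash
python3 -m inch '[[255,0,0,0,0],[255,0,0,0,0],[255,0,0,0,0],[255,0,0,0,0],[255,0,0,0,0],[255,0,0,0,0],[255,0,0,0,0],[255,0,0,0,0],[255,0,0,0,0],[255,0,0,0,0]]' 30
```

```text
t: 6.35
position: [0.6349, 0.1179, 0.2212]
ee_rot: [180.0, -0.0, -172.4]
force: [0.4, 0.9, 1.0]
gripper_width: 0.0242
grasp_force: 29.3
```

```bash
python3 -m inch '[[255,0,0,-0.003,0],[255,0,0,-0.003,0],[255,0.0005,0,-0.003,0],[255,0.0005,0,-0.003,0],[255,0.0005,0,-0.003,0],[255,0.0005,0,-0.003,0],[255,0.0005,0,-0.003,0],[255,0,0,0,0],[255,0,0,0,0],[255,0,0,0,0]]' 30
python3 - <<'E'
from h import *
im=robot.get_image('wrist'); cv2.imwrite('pics/wrist3.png',im)
s=robot.read_state();print(s['force'],s['ft_torque'])
E
```

```text
t: 7.6
position: [0.6322, 0.1175, 0.242]
ee_rot: [-180.0, -0.1, -172.4]
force: [-0.8, -4.8, -6.0]
gripper_width: 0.0243
grasp_force: 29.7
[ 0.46452551 -3.64716111 -5.72203146] [-0.74044307 -0.05195579  0.05189516]
```

View pics/wrist3.png

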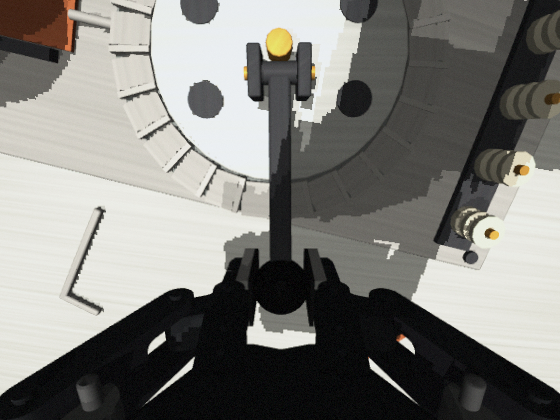

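The wrist view shows the ball at (287,282) firmly between the pads and the lever lifted. The force reads about 6 N down and 4 N clockwise, so the pawl is clear and the hand carries the load. Next I'll swing clockwise.

```bash
cat > f.py <<'E'
from h import *
F=[];M=[]
for _ in range(3):
    robot.get_image('wrist'); s=robot.read_state(); F.append(s['force'])
F=np.mean(F,0); p=s['position']-np.array([.526,.104,0]); a=np.arctan2(p[1],p[0])
print('t',round(s['t'],2),'angle',round(np.degrees(a),1),'yaw',round(s['ee_rot'][2],1),'r',round(np.hypot(p[0],p[1]),4),'z',round(p[2],4),'push cw by hand',round(-(F[0]*np.sin(a)-F[1]*np.cos(a)),2),'radial',round(F[0]*np.cos(a)+F[1]*np.sin(a),2),'Fz',round(F[2],2))
E
python3 f.py
python3 -m inch '[[255,0.00005,-0.0032,0,0.03],[255,0.00005,-0.0032,0,0.03],[255,0.00005,-0.0032,0,0.03],[255,0.00005,-0.0032,0,0.03],[255,0.00005,-0.0032,0,0.03],[255,0.00005,-0.0032,0,0.03],[255,0.00005,-0.0032,0,0.03],[255,0.00005,-0.0032,0,0.03],[255,0,0,0,0],[255,0,0,0,0]]' 30
python3 f.py
```

```text
t 7.8 angle 7.3 yaw -172.4 r 0.1071 z 0.242 push cw by hand -4.39 radial -1.4 Fz -6.41
t: 9.05
position: [0.6327, 0.0919, 0.2422]
ee_rot: [-180.0, -0.0, 173.9]
force: [-0.6, -4.6, -5.7]
gripper_width: 0.0238
grasp_force: 29.7
t 9.2 angle -6.4 yaw 173.9 r 0.1074 z 0.2422 push cw by hand -4.6 radial -2.37 Fz -6.12
```

```bash

python3 -m inch '[[255,0,-0.0013,0,0.012],[255,0,-0.0013,0,0.012],[255,0.0001,-0.0013,0,0.012],[255,0,-0.0013,0,0.012],[255,0,-0.0013,0,0.012],[255,0,0,0,0],[255,0,0,0,0],[255,0,0,0,0],[255,0,0,0,0],[255,0,0,0,0]]' >/dev/null
python3 f.py
```

```text
t 10.6 angle -9.9 yaw 170.5 r 0.1074 z 0.2422 push cw by hand -4.05 radial -1.82 Fz -6.39
```

```bash

python3 -m inch '[[255,0,-0.0013,0,0.012],[255,0,-0.0013,0,0.012],[255,0.0001,-0.0013,0,0.012],[255,0,-0.0013,0,0.012],[255,0,-0.0013,0,0.012],[255,0,0,0,0],[255,0,0,0,0],[255,0,0,0,0],[255,0,0,0,0],[255,0,0,0,0]]' >/dev/null
python3 f.py
```

```text
t 12.0 angle -13.3 yaw 167.0 r 0.1074 z 0.2422 push cw by hand -3.65 radial -1.38 Fz -6.05
```

```bash

python3 -m inch '[[255,0,-0.0013,0,0.012],[255,0,-0.0013,0,0.012],[255,0.0001,-0.0013,0,0.012],[255,0,-0.0013,0,0.012],[255,0,-0.0013,0,0.012],[255,0,0,0,0],[255,0,0,0,0],[255,0,0,0,0],[255,0,0,0,0],[255,0,0,0,0]]' >/dev/null
python3 f.py
```

```text
t 13.4 angle -16.8 yaw 163.6 r 0.1075 z 0.2423 push cw by hand -4.2 radial 0.14 Fz -5.91
```

```bash

python3 -m inch '[[255,0,-0.0013,0,0.012],[255,0,-0.0013,0,0.012],[255,0.0001,-0.0013,0,0.012],[255,0,-0.0013,0,0.012],[255,0,-0.0013,0,0.012],[255,0,0,0,0],[255,0,0,0,0],[255,0,0,0,0],[255,0,0,0,0],[255,0,0,0,0]]' >/dev/null
python3 f.py
```

```text
t 14.8 angle -20.3 yaw 160.1 r 0.1075 z 0.2423 push cw by hand -3.58 radial 1.6 Fz -5.41
```

```bash

python3 -m inch '[[255,0,-0.0013,0,0.012],[255,0,-0.0013,0,0.012],[255,0.0001,-0.0013,0,0.012],[255,0,-0.0013,0,0.012],[255,0,-0.0013,0,0.012],[255,0,0,0,0],[255,0,0,0,0],[255,0,0,0,0],[255,0,0,0,0],[255,0,0,0,0]]' >/dev/null
python3 f.py
```

```text
t 16.2 angle -23.7 yaw 156.7 r 0.1075 z 0.2423 push cw by hand -3.58 radial 3.76 Fz -4.59
```

```bash

python3 -m inch '[[255,-0.0003,-0.0013,0,0.012],[255,-0.0003,-0.0013,0,0.012],[255,-0.0003,-0.0013,0,0.012],[255,-0.0003,-0.0013,0,0.012],[255,-0.0003,-0.0013,0,0.012],[255,0,0,0,0],[255,0,0,0,0],[255,0,0,0,0],[255,0,0,0,0],[255,0,0,0,0]]' >/dev/null
python3 f.py
```

```text
t 17.6 angle -27.2 yaw 153.3 r 0.1083 z 0.2419 push cw by hand -3.61 radial -2.97 Fz -6.04
```

```bash

python3 -m inch '[[255,0,-0.0013,0,0.012],[255,0,-0.0013,0,0.012],[255,0,-0.0013,0,0.012],[255,0,-0.0013,0,0.012],[255,0,-0.0013,0,0.012],[255,0,0,0,0],[255,0,0,0,0],[255,0,0,0,0],[255,0,0,0,0],[255,0,0,0,0]]' >/dev/null
python3 f.py
```

```text
t 19.0 angle -30.7 yaw 149.8 r 0.1084 z 0.2419 push cw by hand -3.28 radial -4.27 Fz -6.35
```

```bash

python3 -m inch '[[255,0,-0.0013,0,0.012],[255,0,-0.0013,0,0.012],[255,0,-0.0013,0,0.012],[255,0,-0.0013,0,0.012],[255,0,-0.0013,0,0.012],[255,0,0,0,0],[255,0,0,0,0],[255,0,0,0,0],[255,0,0,0,0],[255,0,0,0,0]]' >/dev/null
python3 f.py
```

```text
t 20.4 angle -34.1 yaw 146.3 r 0.1085 z 0.2419 push cw by hand -2.9 radial -4.54 Fz -6.88
```

```bash

python3 -m inch '[[255,0.0002,-0.0013,0,0.012],[255,0.0002,-0.0013,0,0.012],[255,0.0002,-0.0013,0,0.012],[255,0.0002,-0.0013,0,0.012],[255,0,-0.0013,0,0.012],[255,0,0,0,0],[255,0,0,0,0],[255,0,0,0,0],[255,0,0,0,0],[255,0,0,0,0]]' >/dev/null
python3 f.py
```

```text
t 21.8 angle -37.3 yaw 142.9 r 0.1082 z 0.2422 push cw by hand -1.18 radial -4.93 Fz -6.76
```

```bash

python3 -m inch '[[255,0.0002,-0.0013,0,0.012],[255,0.0002,-0.0013,0,0.012],[255,0.0002,-0.0013,0,0.012],[255,0,0,0,0],[255,0,0,0,0],[255,0,0,0,0],[255,0,0,0,0],[255,0,0,0,0],[255,0,0,0,0],[255,0,0,0,0]]' >/dev/null
python3 f.py
```

```text
t 23.2 angle -39.3 yaw 140.9 r 0.108 z 0.2424 push cw by hand 1.97 radial -4.74 Fz -6.8
```

```bash

python3 -m inch '[[255,0.0001,-0.0013,0,0.012],[255,0.0001,-0.0013,0,0.012],[255,0.0001,-0.0013,0,0.012],[255,0.0001,-0.0013,0,0.012],[255,0,-0.0013,0,0.012],[255,0,0,0,0],[255,0,0,0,0],[255,0,0,0,0],[255,0,0,0,0],[255,0,0,0,0]]' >/dev/null
python3 f.py
```

```text
t 24.6 angle -42.2 yaw 137.5 r 0.1078 z 0.2427 push cw by hand 5.8 radial -5.17 Fz -7.1
```

```bash

python3 -m inch '[[255,0.0001,-0.0011,0,0.01],[255,0.0001,-0.0011,0,0.01],[255,0,0,0,0],[255,0,0,0,0],[255,0,0,0,0],[255,0,0,0,0],[255,0,0,0,0],[255,0,0,0,0],[255,0,0,0,0],[255,0,0,0,0]]' >/dev/null
python3 f.py
```

```text
t 26.0 angle -42.9 yaw 136.2 r 0.1079 z 0.2431 push cw by hand 8.51 radial -5.26 Fz -7.36
```

```bash

python3 -m inch '[[255,0,0.0012,0,-0.011],[255,0,0.0012,0,-0.011],[255,0,0.0012,0,-0.011],[255,0,0.0012,0,-0.011],[255,0,0.0012,0,-0.011],[255,0,0.0012,0,-0.011],[255,0,0.0012,0,-0.011],[255,0,0,0,0],[255,0,0,0,0],[255,0,0,0,0]]' >/dev/null
python3 f.py
```

```text
t 27.4 angle -39.1 yaw 140.6 r 0.1081 z 0.2428 push cw by hand 3.73 radial -4.21 Fz -7.18
```

```bash

python3 -m inch '[[255,0,0.0012,0,-0.011],[255,0,0.0012,0,-0.011],[255,0,0,0,0],[255,0,0,0,0],[255,0,0,0,0],[255,0,0,0,0],[255,0,0,0,0],[255,0,0,0,0],[255,0,0,0,0],[255,0,0,0,0]]' >/dev/null
python3 f.py
```

```text
t 28.8 angle -38.3 yaw 142.0 r 0.108 z 0.2426 push cw by hand 4.79 radial 1.85 Fz -5.42
```

```bash
python3 f.py; python3 - <<'E'
from h import *
im=robot.get_image('wrist'); cv2.imwrite('pics/wrist4.png',im); s=robot.read_state()
print(s['gripper_width'],s['grasp_force'],s['force'],s['ft_torque'],s['position'])
E
```

```text
t 28.95 angle -38.3 yaw 142.0 r 0.108 z 0.2426 push cw by hand 4.56 radial 2.27 Fz -5.33
0.024018762568386923 29.987532198429108 [ 4.56332673  1.78084522 -5.36673342] [ 0.39111167 -0.85081827 -0.40095645] [0.6108422  0.03710188 0.24260773]
```

View pics/wrist4.png

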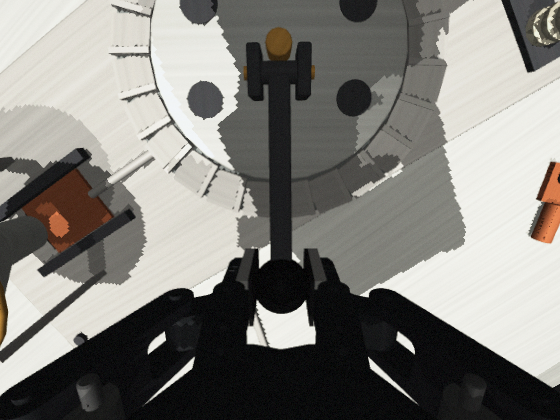

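The wrist view shows the ball still centred at (287,282) and the funnel clear. After counting the 0.4 N m grip torsion, the hand's net torque is only about 0.1 N m clockwise, so the wheel is on the stop. I'll relax slightly and lower in steps.

```bash
sed -i "s/'Fz',round(F\[2\],2))/'Fz',round(F[2],2),'Mz',round(s['ft_torque'][2],2),'net cw Nm',round(-(F[0]*np.sin(a)-F[1]*np.cos(a))*.108+s['ft_torque'][2],2))/" f.py
python3 -m inch '[[255,0,0.001,0,0.01],[255,-0.0001,0,0.0015,0],[255,-0.0002,0,0.0015,0],[255,-0.0002,0,0.0015,0],[255,-0.0002,0,0.0015,0],[255,-0.0002,0,0.0015,0],[255,-0.0002,0,0.0015,0],[255,0,0,0,0],[255,0,0,0,0],[255,0,0,0,0]]' >/dev/null
python3 f.py
```

```text
t 30.4 angle -37.9 yaw 141.4 r 0.1096 z 0.2337 push cw by hand 1.4 radial 4.81 Fz -3.93 Mz -0.24 net cw Nm -0.09
```

```bash

python3 -m inch '[[255,-0.0003,-0.0004,0,0.005],[255,-0.0003,-0.0004,0.001,0],[255,-0.0002,0,0.001,0],[255,0,0,0.001,0],[255,0,0,0.001,0],[255,0,0,0,0],[255,0,0,0,0],[255,0,0,0,0],[255,0,0,0,0],[255,0,0,0,0]]' >/dev/null
python3 f.py
```

```text
t 31.8 angle -38.2 yaw 141.1 r 0.1102 z 0.2298 push cw by hand 1.83 radial 5.09 Fz -3.04 Mz -0.08 net cw Nm 0.12
```

```bash

python3 -m inch '[[255,-0.0003,0,0.001,0],[255,-0.0003,0,0.001,0],[255,0,0,0.001,0],[255,0,0,0,0],[255,0,0,0,0],[255,0,0,0,0],[255,0,0,0,0],[255,0,0,0,0],[255,0,0,0,0],[255,0,0,0,0]]' >/dev/null
python3 f.py
```

```text
t 33.2 angle -37.9 yaw 141.1 r 0.1104 z 0.2267 push cw by hand 4.53 radial 5.12 Fz -0.56 Mz -0.01 net cw Nm 0.48
```

```bash

python3 -m inch '[[255,-0.0005,0.0004,0,0],[255,-0.0005,0.0004,0,0],[255,0,0,0.0005,0],[255,0,0,0.0005,0],[255,0,0,0.0005,0],[255,0,0,0,0],[255,0,0,0,0],[255,0,0,0,0],[255,0,0,0,0],[255,0,0,0,0]]' >/dev/null
python3 f.py
```

```text
t 34.6 angle -37.7 yaw 141.1 r 0.1109 z 0.2251 push cw by hand 4.07 radial 3.06 Fz 1.03 Mz 0.02 net cw Nm 0.46
```

```bash

python3 -m inch '[[255,-0.0005,0.0004,-0.0003,0],[255,0,0.0004,-0.0004,0],[255,0,0,0,0],[255,0,0,0,0],[255,0,0,0,0],[255,0,0,0,0],[255,0,0,0,0],[255,0,0,0,0],[255,0,0,0,0],[255,0,0,0,0]]' >/dev/null
python3 f.py
```

```text
t 36.0 angle -37.5 yaw 141.1 r 0.1111 z 0.2253 push cw by hand 2.66 radial 0.85 Fz -0.89 Mz -0.01 net cw Nm 0.27
```

```bash

python3 -m inch '[[0,0,0,0,0],[0,0,0,0,0],[0,0,0,0,0],[0,0,0,0,0],[0,0,0,0,0],[0,0,0,0,0],[0,0,0,0,0],[0,0,0,0,0],[0,0,0,0,0],[0,0,0,0,0]]'
python3 - <<'E'
from h import *
im=robot.get_image('wrist'); cv2.imwrite('pics/wrist5.png',im)
for r in robot.mark_of('wrist','pawl_knob')[:1]:
    for z in (.07,.075): p=ray('wrist',r['point'],z); print(r['conf'],r['point'],p, np.degrees(np.arctan2(p[1]-.104,p[0]-.526)))
E
```

```text
t: 37.25
position: [0.6144, 0.0363, 0.2254]
ee_rot: [-180.0, -0.0, 141.1]
force: [0.6, -0.5, -0.5]
gripper_width: 0.0856
grasp_force: 0.0
0.78 [281.5, 281.5] [0.61421423 0.03684518 0.07      ] -37.280918237865755
0.78 [281.5, 281.5] [0.61199665 0.03862443 0.075     ] -37.24248235736567
```

View pics/wrist5.png

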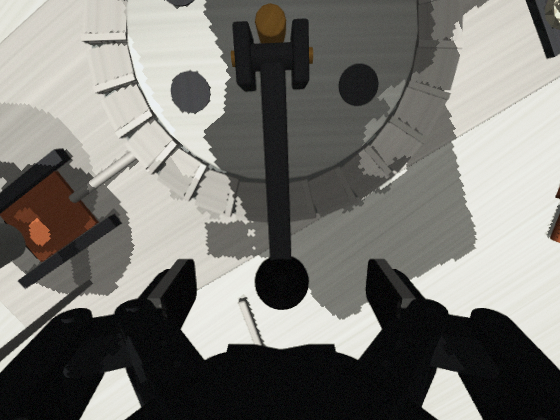

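The jaws are open with the ball free between them at (282,282). It sits about 0.9° counter-clockwise of the lightly pressed pose, still within the roughly 1.5° of stop compression. I'll retreat straight up.

```bash

python3 -m inch '[[0,0,0,-0.01,0],[0,0,0,-0.015,0],[0,0,0,-0.02,0],[0,0,0,-0.02,0],[0,0,0,-0.02,0],[0,0,0,-0.02,0],[0,0,0,-0.02,0],[0,0,0,0,0],[0,0,0,0,0],[0,0,0,0,0]]'
python3 - <<'E'
from h import *
im=robot.get_image('wrist'); cv2.imwrite('pics/wrist6.png',im)
for r in robot.mark_of('wrist','pawl_knob')[:1]:
    p=ray('wrist',r['point'],.072); print(r['conf'],r['point'],p, np.degrees(np.arctan2(p[1]-.104,p[0]-.526)))
E
```

```text
t: 38.6
position: [0.614, 0.0363, 0.3495]
ee_rot: [-179.9, -0.1, 141.1]
force: [-0.5, 0.5, 0.8]
gripper_width: 0.0856
grasp_force: 0.0
0.58 [212.2, 280.1] [0.61316607 0.03571153 0.072     ] -38.07619491682228
```

View pics/wrist6.png

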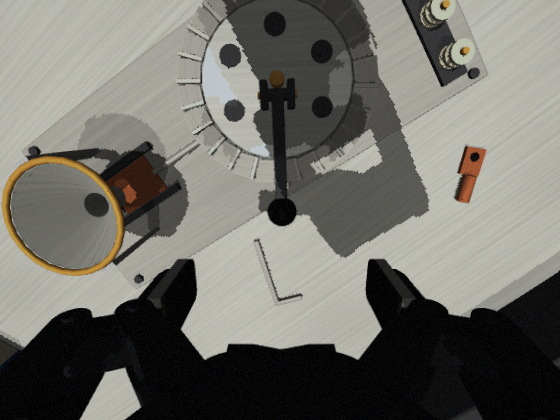

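The lever holds at about -38° with the ball at (212,282). The hex key, the lug and the funnel look untouched, and the gripper is clear. I'm handing the job in.

```bash
python3 -c "
from plant import robot
print(robot.close_job())"
```

```text
the job is handed in; nothing more can be done
None
```

I swung the wheel back onto the hidden stop, pressed it home at about 8.5 N at the ball for about a second, let the pawl down onto the teeth, let go and handed the job in at about 39 s; I estimate the wheel rests on the stop with about 4 N at the lug (give or take 2 N), and I did not measure that directly.

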